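# Tuck the file box's tab under its lip

## Robot

A 7-joint arm with a two-finger parallel gripper is mounted at the origin on a cart in front of the work surface, level with it; the furniture and walls round the work are solid. World frame = base frame: x ahead of the robot, y to its left, z up, the work surface at z = 0. Lengths are in m, angles in rad, forces in N, time in s.
With the tool pointing down it reaches from about 0.4 to 0.85 m from the base axis. Payload 4.5 kg.
Tool frame: the origin (TCP) lies at the very end of the fingers, on their centre line; the grasp point (between the pads) lies bot.pinch_z behind it (bot.pinch_z is the distance from the TCP to the grasp point, in m); z points along the fingers, y is the line along which they close (so a half turn about z gives the same grasp; the last joint's range is limited). The gripper opens to 88 mm and grips with 3 to 60 N. Pads are 18 mm wide; open, the fingers measure 123 mm over their backs; the gripper's body (75 mm by 187 mm) begins 45 mm behind the grasp point.
Start: joints at [-1.258, 0.689, -0.195, 1.565, 0.157, 0.902, -0.215], TCP at [0.172, 0.601, 0.239] pointing down, gripper open.
Joint ranges: [-3.01, 3.01], [-0.46, 2.08], [-1.47, 1.51], [0.13, 2.56], [-1, 4.14], [0.04, 2.09], [-2.66, 2.66]. Speed limits (rad/s): [2.57, 2.57, 3.14, 3.14, 3.14, 3.14, 3.14].

## Interface

Orientations are given as a unit quaternion [x, y, z, w].
In Python, from plant import status, snapshot, workorder, bot gives the robot as it stands.
- The arm moves only by the tool arm_command, never from a script. Its argument "plan" is a list of rows, each a list of 2 entries, a list of its own where there are three numbers: the shift along the world's x, y, z normalised to -1 to 1, where 1 is 0.25 m, then the turn about the world's z normalised to -1 to 1, where 1 is 30 degrees. In form: [[[x, y, z], roll], ...]. A call has exactly 10 rows; each row is the pose to reach, as a shift and turn from the pose commanded when the call began; what a row does not reach only later rows make up. A row lasts 1/10 s, in which the tool goes at most 50 mm and 8.59 degrees, less where a joint would pass 70% of its speed; a pose out of reach is approached as far as the arm can. A call with a number of a shift or a turn outside -1 to 1 is refused whole. A call with a gripper value outside its range is refused whole. "fingers" is the opening, from 0 (shut) to 1 (fully open), set as the call begins (left out, the last holds). The fingers move at their own pace and stop on an object; the grip force is fixed at half the most. Time passes only in rows, so rows that repeat a pose let the fingers close, or fill a call up. It gives the time, the measured TCP pose, the force, the opening and the grip force at its end, in the units of the state.
- status.read_state(): the state, without advancing time (a new reading comes with each control period).
- snapshot(name): name is "side" or "top" or "wrist"; returns a dict with "pixels" (480x640x3 uint8, red, green, blue), "fx", "fy", "cx", "cy" (pixels), "k1" (the pictures are not rectified: a ray, as slopes to the right and down, at radius r is drawn at 1 + k1 r^2 times it, then the intrinsics apply), "R" (3x3) and "t" (3): a world point X has camera coordinates R X + t. Camera axes: x right, y down, z forward; pixel columns grow to the right and rows downward; lengths in m; the calibration is good to about 2 mm. A picture is of the moment at which its call begins. There is no depth.
- workorder.finish_job(): hands the job in; it is judged then, once.
The state is a dict: "time_s": time; "joints": joint angles; "qd": joint speeds; "effort": joint torques, N m; "tcp_pos": TCP position; "ee_rot": TCP orientation; "ft_force": force on the tool from outside, world axes, zero at the start; "moment": the same for the moment, N m; "grip_width": finger opening in m; "grasp_force": force on a finger pad.
Only numpy, scipy, OpenCV 4.12 (cv2) and the standard library are available. Lean on these libraries where they do the work, as an engineer would, in place of code of your own. Each camera call takes 0.05 s, during which the arm holds its last target. There are 200 camera calls.

## Task

Close the wooden card-file box on the desk by pushing alone, without gripping or lifting anything: with a fingertip on the outer side of its red tab (keep off the grey felt inside), fold the tab over flat on the box, then push the brass rib so that the tab slides fully home with its free edge tucked beneath the brass lip. Do not lift the box or shove it along the desk, leave the other things on the desk where they are, and end with the hand clear.

Things in the scene. Friction and masses are not known exactly. Their poses are not given: they have to be found in the camera images.
- file_box: Dark wooden card-file box on rubber feet, 170 (x) x 140 (y) x 51 mm, 0.95 kg, standing loose on the desk; an open well of cards in its top. Origin: centre of its underside. Its x axis runs level from the tab's hinge end (the end nearer the robot) to the lip end (the far end), z up. A push of more than about 4 N along the desk may shift it.
- tab_axis (a point): Middle of the tab's steel hinge pin, 55.5 mm above the desk, 48 mm behind the box's centre (at its x = -48 mm) when the slide is 0. The pin lies along the box's y axis, in slotted brass brackets (outer faces at y = +-55 mm, tops 60 mm above the desk), and can shift 18 mm toward the lip.
- tab_hinge (a joint): Angle of the red tab (rad): 0 = folded flat over the well, pointing at the lip; 1.57 = standing upright; up to 2.15 = leaning back toward the robot. Stiff enough to stay where it is left (about 0.04 N m). The tab is a red plate 85 mm long from pin to free edge, 90 mm wide, 3 mm thick (centred on the pin's axis). Its outer side (toward the robot when upright, upward when folded) is smooth with one brass rib; its inner side carries grey felt, 76 x 55 mm.
- tab_slide (a joint): Travel of the tab and its hinge pin along the box's x axis (m): 0 = drawn back, 0.018 = fully home with the free edge beneath the lip. Moves with about 1.5 N and stays where it is left; a stop ends it. Starts nearly drawn back. If it is slid home before the tab is folded, the tab lands on top of the lip instead.
- tab_edge (a point): Middle of the tab's free edge, 85 mm from the pin.
- tab_rib (a point): Middle of the face, looking to the hinge, of the brass rib on the tab's outer side, 34 mm from the pin and 6 mm out from the tab's mid-plane. The rib is 64 mm long across the tab, 6 mm wide and stands 8.5 mm proud of the plate. With the tab flat, its top is 66 mm and the plate's top 57 mm above the desk; a fingertip set on the plate between pin and rib can push the rib toward the lip.
- lip_mouth (a point): Middle of the lower front edge of the fixed brass retaining lip at the far end of the box, 59.5 mm above the desk (2.5 mm above the folded tab), at the box's x = +46 mm; a small flared mouth reaches 6 mm in front of it and to 65 mm above the desk. The lip is 112 mm wide, 21 mm deep, 3 mm thick, its top 62.5 mm above the desk.
- tab_lining: The grey felt on the tab's inner side (origin on the hinge pin); not to be pressed by the fingers.
- eraser: blue and white eraser, 20x44x12 mm, lying to the left of the file box. Loose bystander; origin: centre of its underside.
- matchbox: small red matchbox, 37x54x16 mm, lying beyond the lip end of the file box. Loose bystander; origin: centre of its underside.
- card_case: thin silver card case, 63x96x9 mm, lying beyond the lip end of the file box. Loose bystander; origin: centre of its underside.
- ink_bottle: square dark blue ink bottle with black cap, 50x50x60 mm, standing to the right of the file box. Loose bystander; origin: centre of its underside.
- wax_stick: red sealing-wax stick, 11x94x11 mm, lying to the right of the file box. Loose bystander; origin: centre of its underside.
- tumbler_b: clear glass tumbler, 82 mm wide, 94 mm high. Loose bystander; origin: centre of its underside.
- tumbler_e: clear glass tumbler, 82 mm wide, 94 mm high. Loose bystander; origin: centre of its underside.

How it is judged:
By the outcome, as a careful person would: the job done as asked, in the order asked, and still so for the second after the job is handed in, with the robot touching nothing.
It also fails if it takes over 43 s, if anything falls off the work surface, if the arm or the gripper's body presses on something with over 40 N, if the wrist force passes 120 N, or if a joint passes its speed limit or range.

## Working session

There is one attempt and no reset: what is moved stays moved. The work goes in short steps, Python scripts to look and compute and a tool call to move; the robot and the scene stay as the last step left them, time stands still between calls to the robot, and variables do not carry over. Pictures are saved under pics/ and viewed, at most 10 in all, crops included, and the job is handed in when it is done.

Besides the shell and the picture viewer there is one more tool, called after ">>>" by a JSON object that holds its "method" and its "body". arm_command: Moves the arm, as the interface text tells. Its arguments: {"type":"object","properties":{"plan":{"type":"array"},"fingers":{"type":"number"}},"required":["plan"]}

```bash
mkdir -p pics; ls
cat > h.py <<'E'
import numpy as np, cv2
from plant import status, snapshot, workorder, bot
def save(n,f):
    s=snapshot(n); cv2.imwrite(f'pics/{f}.png',s['pixels'][:,:,::-1]); np.savez(f'pics/{f}.npz',**s); return s
def ray(s,u,v):
    K=np.array([[s['fx'],0,s['cx']],[0,s['fy'],s['cy']],[0,0,1.]])
    xd=np.array([(u-s['cx'])/s['fx'],(v-s['cy'])/s['fy']]); x=xd.copy()
    for _ in range(30): x=xd/(1+s['k1']*(x@x))
    R=np.array(s['R']);t=np.array(s['t']); return -R.T@t, R.T@np.array([x[0],x[1],1])
def onz(s,u,v,z):
    c,d=ray(s,u,v); return c+d*(z-c[2])/d[2]
def onplane(s,u,v,p,n):
    c,d=ray(s,u,v); return c+d*((p-c)@n)/(d@n)
def proj(s,X):
    p=np.array(s['R'])@np.array(X)+np.array(s['t']); x=p[:2]/p[2]; x=x*(1+s['k1']*(x@x)); return np.array([s['fx']*x[0]+s['cx'],s['fy']*x[1]+s['cy']])
E
python3 - <<'E'
from h import *
for n in ('side','top'):
    s=save(n,n+'0'); print(n,-np.array(s['R']).T@s['t'],s['fx'],s['k1'])
st=status.read_state(); print(st, bot.pinch_z)
E
```

```text
pics
side [0.18236439 1.02942213 0.50624333] 571.1744947069224 -0.17198024724799515
top [ 0.3575499  -0.02822271  1.11041202] 548.9494880848583 -0.012684519582649122
{'time_s': 0.1, 'joints': array([-1.25818464,  0.68987823, -0.19450184,  1.56621856,  0.157295  ,
        0.90252306, -0.2150818 ]), 'qd': array([-0.00058552, -0.00132355,  0.00120157, -0.00143206,  0.00081587,
       -0.00107079, -0.00018122]), 'effort': array([-3.72080496e-03, -5.28487444e+01, -1.27190776e+00, -1.53834611e+01,
       -5.26090153e-02,  1.96980422e-03,  3.59341936e-05]), 'tcp_pos': array([0.17190503, 0.60030808, 0.23800916]), 'ee_rot': array([ 1.38917718e-01,  9.90303588e-01, -8.17736741e-04, -4.80704154e-05]), 'ft_force': array([-0.37015772, -0.40019186,  0.4296019 ]), 'moment': array([-0.05023258, -0.03913812,  0.03755592]), 'grasp_force': 0.0, 'grip_width': 0.08819009425156578} 0.0187
```

View pics/top0.png

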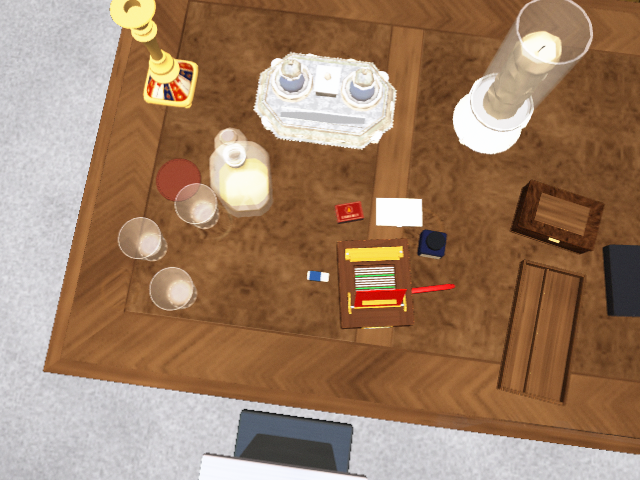

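View pics/side0.png

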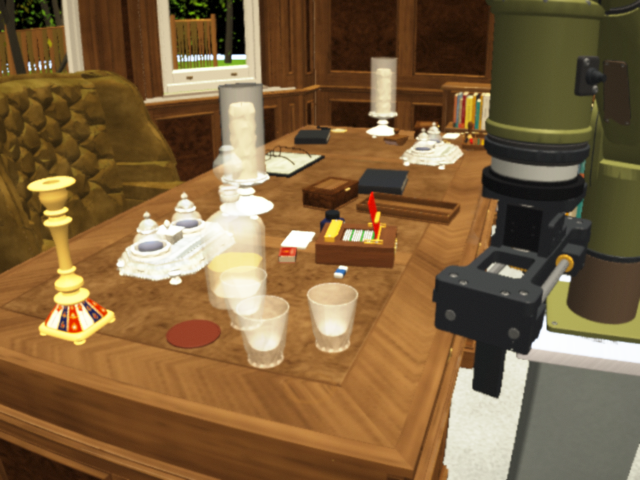

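Top view: box around (374,284), lip at (374,254), tab standing at (380,298). Tumblers are on the left, with the ink bottle and wax stick just right of the box. Next I'll measure the box and zoom in.

Run:
```python
from h import *
s=dict(np.load('pics/top0.npz')); im=s['pixels'][:,:,::-1].copy()
print(proj(s,[0,0,0]),proj(s,[.17,.6,.24]))
for u,v in [(338,242),(408,239),(411,327),(341,329)]: print(onz(s,u,v,.051).round(4))
hsv=cv2.cvtColor(im,cv2.COLOR_BGR2HSV)
m=cv2.inRange(hsv,(20,120,150),(35,255,255)); m[:230]=0;m[340:]=0;m[:,:330]=0;m[:,420:]=0
n,l,st,c=cv2.connectedComponentsWithStats(m)
for i in range(1,n):
    if st[i,4]>15: print('brass',st[i],c[i].round(1),onz(s,*c[i],.0625).round(4), cv2.minAreaRect(np.argwhere(l==i)[:,::-1].astype(np.float32)))
S=dict(np.load('pics/side0.npz'));I=S['pixels'][:,:,::-1]
a=cv2.resize(im[220:345,315:475],(800,600)[:2] and (640,500),interpolation=2)
b=cv2.resize(I[180:280,300:420],(600,500),interpolation=2)
cv2.imwrite('pics/z0.png',cv2.resize(np.hstack([a,b]),(800,322)))
```

```text
[272.6349366  550.32907331] [-111.67577756  425.39243259]
[ 0.5858 -0.0461  0.051 ]
[ 0.6104 -0.1825  0.051 ]
[ 0.4396 -0.2054  0.051 ]
[ 0.4181 -0.073   0.051 ]
brass [345 246  58  16 731] [373.5 253.6] [ 0.5698 -0.1173  0.0625] ((373.5701904296875, 253.68455505371094), (13.155251502990723, 57.45014953613281), 87.61405944824219)
brass [348 293   4  21  55] [349.  302.9] [ 0.4684 -0.0816  0.0625] ((349.0538635253906, 303.02349853515625), (20.130033493041992, 2.838176965713501), 86.98721313476562)
brass [403 297   4  14  38] [404.4 303.7] [ 0.4809 -0.1867  0.0625] ((404.50994873046875, 303.5699768066406), (13.152186393737793, 2.828427314758301), 81.8698959350586)
brass [362 300  34   5 141] [378.4 301.9] [ 0.4777 -0.137   0.0625] ((378.5, 302.0), (4.0, 33.0), 90.0)
brass [357 306  44   2  45] [378.4 306.5] [ 0.469  -0.138   0.0625] ((378.5, 306.5), (1.0, 43.0), 90.0)
```

View pics/z0.png

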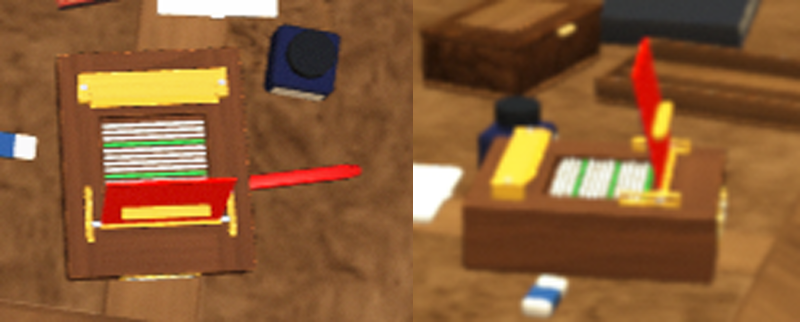

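Zoomed crop: the tab is nearly upright at about (165,205) in the left panel, with the rib facing the robot. The box has a yaw of about 9° and its centre is near (0.516, -0.127). I'll move above it, turn the hand to the box axes and shut the fingers.

>>> {"method": "arm_command", "body": {"plan": [[[0.06,-0.1,0.01],0.083],[[0.11,-0.2,0.02],0.166],[[0.17,-0.3,0.03],0.25],[[0.22,-0.4,0.04],0.333],[[0.28,-0.5,0.05],0.416],[[0.34,-0.6,0.06],0.5],[[0.39,-0.7,0.07],0.583],[[0.45,-0.8,0.08],0.666],[[0.5,-0.9,0.08],0.75],[[0.56,-1,0.08],0.833]], "fingers": 0}}

```text
time_s: 1.1
tcp_pos: [0.3121, 0.3497, 0.2586]
ee_rot: [-0.08, 0.997, -0.0, -0.0]
ft_force: [-0.5, -0.8, 0.9]
grip_width: 0.01
grasp_force: 0.0
```

>>> {"method": "arm_command", "body": {"plan": [[[0.04,-0.1,0],0],[[0.08,-0.2,0],0],[[0.12,-0.3,0],0],[[0.16,-0.4,0],0],[[0.2,-0.5,0],0],[[0.24,-0.6,0],0],[[0.28,-0.7,0],0],[[0.32,-0.8,0],0],[[0.36,-0.9,0],0],[[0.4,-1,0],0]]}}

```text
time_s: 2.1
tcp_pos: [0.4121, 0.0997, 0.2586]
ee_rot: [-0.079, 0.997, -0.0, -0.0]
ft_force: [0.8, 0.6, -0.5]
grip_width: 0.0005
grasp_force: 0.0
```

>>> {"method": "arm_command", "body": {"plan": [[[0,-0.12,0],0],[[0,-0.24,0],0],[[0,-0.36,0],0],[[0,-0.48,0],0],[[0,-0.6,0],0],[[0,-0.72,0],0],[[0,-0.84,0],0],[[0,-0.92,0],0],[[0,-0.96,0],0],[[0,-0.96,0],0]]}}

```text
time_s: 3.1
tcp_pos: [0.4117, -0.1401, 0.2585]
ee_rot: [-0.077, 0.997, 0.0, -0.0]
ft_force: [0.4, 0.4, -0.0]
grip_width: 0.0003
grasp_force: 0.0
```

Run:
```python
from h import *
s=save('wrist','w1'); save('top','t1'); print(-np.array(s['R']).T@s['t'],s['R'])
```

```text
[ 0.34155107 -0.15123127  0.40400951] [[-1.54739788e-01  9.87955256e-01 -1.03265208e-04]
 [ 9.48721245e-01  1.48623871e-01  2.78996317e-01]
 [ 2.75651225e-01  4.30738610e-02 -9.60292166e-01]]
```

View pics/w1.png

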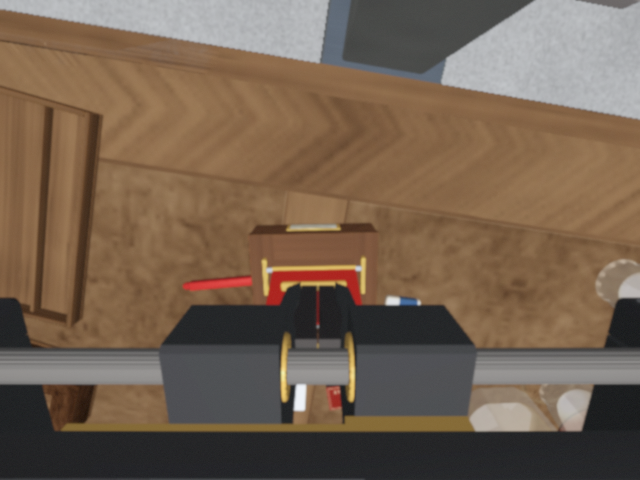

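Wrist view: the hinge pin runs along v≈268 with brackets at (265,275) and (363,270). The box's back corners are near (250,232) and (377,229). Next I'll get precise pin and bracket positions.

Run:
```python
from h import *
s=dict(np.load('pics/w1.npz')); im=s['pixels'][:,:,::-1]
m=cv2.inRange(cv2.cvtColor(im,cv2.COLOR_BGR2HSV),(18,110,130),(36,255,255))
m[:215]=0;m[300:]=0;m[:,:240]=0;m[:,385:]=0
n,l,st,c=cv2.connectedComponentsWithStats(m)
for i in range(1,n):
    if st[i,4]>10: print(st[i],c[i].round(1))
for u in (264,266,362,364): print(u,np.flatnonzero(m[:,u]))
for u in (290,315,340):
    v=np.flatnonzero(m[255:280,u])+255; print(u,v,onz(s,u,v.mean(),.0570).round(4))
for v in (262,275): print(v,np.flatnonzero(m[v]))
for p in [(264.5,275),(364,273)]: print('brk',onz(s,*p,.060).round(4))
for p in [(250,232),(377,229)]: print('corner',onz(s,*p,.051).round(4))
b=np.hstack([cv2.resize(im[215:310,240:390],(600,380),interpolation=2)])
cv2.imwrite('pics/z1.png',b)
```

```text
[286 224  55   8 113] [315.3 229.1]
[360 256   6  38 197] [362.7 275.3]
[261 258   8  38 206] [264.8 276.4]
[273 265  83   6 343] [313.4 267.1]
[300 281  46   7 180] [322.4 283.4]
[281 282  17   9  86] [287.2 284.9]
264 [258 259 260 261 262 263 264 265 266 267 268 269 270 271 272 273 274 275
 276 277 278 279 280 281 282 283 284 285 286 287 288 289 290 291 292 293
 294 295]
266 [259 260 261 262 263 264 265 266 273 274 275 276 277 278 279 280 281 282
 283 284 285 286 287 288 289 290 291 292 293 294 295]
362 [256 257 258 259 260 261 262 263 264 265 271 272 273 274 275 276 277 278
 279 280 281 282 283 284 285 286 287 288 289 290 291 292 293]
364 [257 258 259 260 261 262 263 264 265 266 267 268 269 270 271 272 273 274
 275 276 277 278 279 280 281 282 283 284 285 286 287 288 289 290 291 292
 293]
290 [266 267 268 269] [ 0.4738 -0.1603  0.057 ]
315 [266 267 268 269] [ 0.4696 -0.1338  0.057 ]
340 [265 266 267 268] [ 0.4644 -0.1074  0.057 ]
262 [261 262 263 264 265 266 267 360 361 362 363 364 365]
275 [262 263 264 265 266 267 268 360 361 362 363 364 365]
brk [ 0.4854 -0.1862  0.06  ]
brk [ 0.4666 -0.0811  0.06  ]
corner [ 0.4429 -0.2078  0.051 ]
corner [ 0.4188 -0.0753  0.051 ]
```

View pics/z1.png

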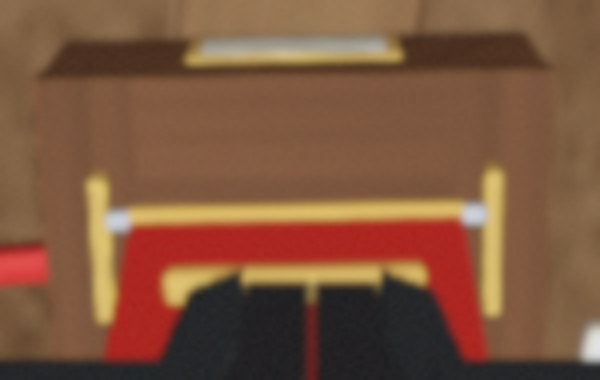

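>>> {"method": "arm_command", "body": {"plan": [[[0,-0.007,-0.06],0.043],[[0,-0.007,-0.12],0.043],[[0,-0.007,-0.2],0.043],[[0,-0.007,-0.28],0.043],[[0,-0.007,-0.36],0.043],[[0,-0.007,-0.44],0.043],[[0,-0.007,-0.52],0.043],[[0.02,-0.007,-0.558],0.043],[[0.05,-0.007,-0.558],0.043],[[0.074,-0.007,-0.558],0.043]]}}

```text
time_s: 4.2
tcp_pos: [0.4321, -0.1402, 0.1197]
ee_rot: [-0.09, 0.996, 0.0, 0.001]
ft_force: [0.2, -0.4, -0.5]
grip_width: 0.0006
grasp_force: 0.0
```

Run:
```python
from h import *
P=np.array([.4697,-.1348,.0555]);ex=np.array([.985,.174,0]);ey=np.array([-.174,.985,0])
print((status.read_state()['tcp_pos']-P)@ex,(status.read_state()['tcp_pos']-P)@ey,status.read_state()['tcp_pos'])
s=dict(np.load('pics/top0.npz'));im=s['pixels'][:,:,::-1]
hsv=cv2.cvtColor(im,cv2.COLOR_BGR2HSV); m=cv2.inRange(hsv,(0,150,90),(10,255,255))|cv2.inRange(hsv,(172,150,90),(180,255,255))
for u in (365,380,395):
    v=[v for v in range(280,312) if m[v,u]]; q=onplane(s,u,v[0],P,ey)-P; q2=onplane(s,u,v[0]-.5,P+ey*.0,ey); print(u,v,'x',q@ex,'z',q[2])
s=save('side','s2'); cv2.imwrite('pics/s2c.png',cv2.resize(s['pixels'][150:280,280:460,::-1],(720,520),interpolation=2))
```

```text
-0.038013687572266516 0.0012779472604587956 [ 0.43205302 -0.14015292  0.11971957]
365 [289, 291, 292, 293, 294, 295, 296, 297, 298, 299, 305, 306, 310] x 0.05808943627313758 z -0.200549178137286
380 [290, 291, 292, 293, 294, 295, 296, 297, 298, 299, 305, 309] x 0.022754084646286574 z 0.07079895591789331
395 [283, 285, 289, 290, 291, 292, 293, 294, 295, 296, 297, 298, 304, 311] x 0.011188798782843208 z 0.25107624756019
```

View pics/s2c.png

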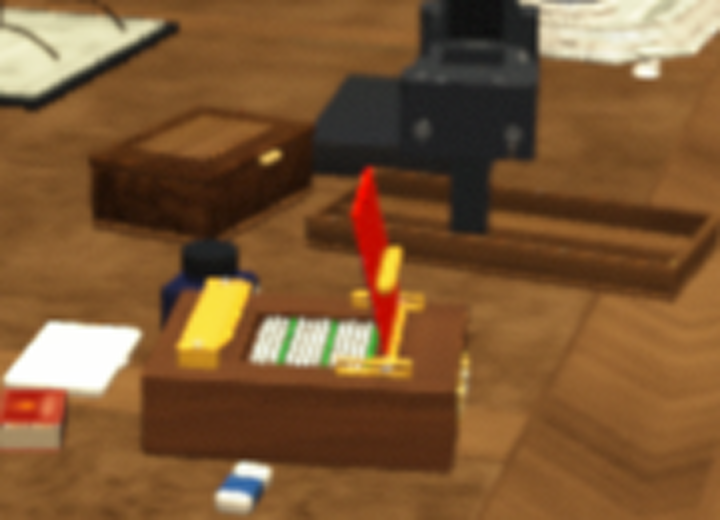

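Side view: the tab leans slightly toward the lip, at about 1.3 rad. The finger is behind it, level with its upper part. I'll sweep it over now.

>>> {"method": "arm_command", "body": {"plan": [[[0.071,0.0125,0],0],[[0.118,0.021,0],0],[[0.152,0.027,0],0],[[0.177,0.031,-0.006],0],[[0.201,0.0355,-0.012],0],[[0.225,0.04,-0.022],0],[[0.247,0.0437,-0.034],0],[[0.26,0.046,-0.044],0],[[0.276,0.0487,-0.056],0],[[0.288,0.051,-0.066],0]]}}

```text
time_s: 5.25
tcp_pos: [0.5026, -0.128, 0.1024]
ee_rot: [-0.09, 0.996, 0.0, -0.0]
ft_force: [-0.2, -0.4, 0.8]
grip_width: 0.0003
grasp_force: 0.2
```

>>> {"method": "arm_command", "body": {"plan": [[[0.018,0.003,-0.018],0],[[0.034,0.006,-0.039],0],[[0.048,0.0085,-0.06],0],[[0.06,0.0105,-0.084],0],[[0.069,0.012,-0.108],0],[[0.0725,0.013,-0.12],0],[[0.076,0.0135,-0.133],0],[[0.078,0.014,-0.146],0],[[0.079,0.014,-0.153],0],[[0.08,0.014,-0.158],0]]}}

```text
time_s: 6.25
tcp_pos: [0.5225, -0.1246, 0.0632]
ee_rot: [-0.09, 0.996, 0.0, 0.0]
ft_force: [-0.2, -0.2, 0.3]
grip_width: 0.0008
grasp_force: 0.1
```

Run:
```python
from h import *
P=np.array([.4697,-.1348,.0555]);ex=np.array([.985,.174,0]);ey=np.array([-.174,.985,0])
t=status.read_state();q=t['tcp_pos']-P;print(q@ex,q@ey,t['tcp_pos'],t['ft_force'])
s=save('side','s3'); cv2.imwrite('pics/s3c.png',cv2.resize(s['pixels'][150:280,280:460,::-1],(720,520),interpolation=2))
```

```text
0.053786925497785694 0.0008738356455429523 [ 0.52250162 -0.12458546  0.06315595] [-0.22022265 -0.22379228  0.34591545]
```

View pics/s3c.png

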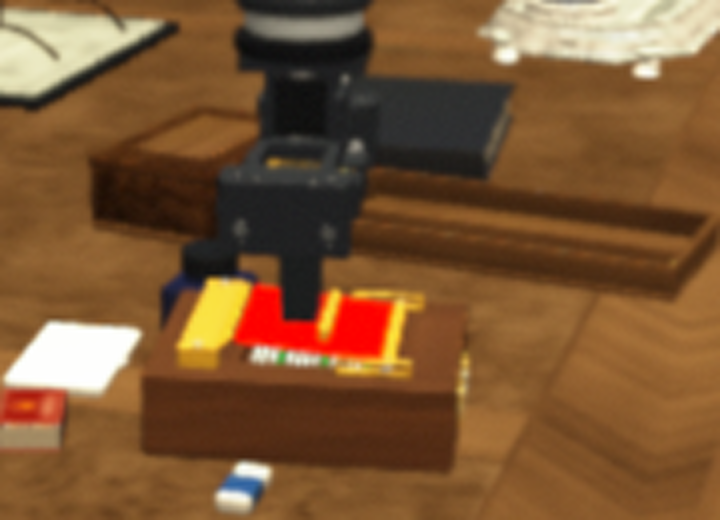

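The tab is nearly flat, its free edge in front of the lip, and the finger is beyond the rib. I'll press it gently down to flat.

>>> {"method": "arm_command", "body": {"plan": [[[0,0,-0.004],0],[[0,0,-0.008],0],[[0,0,-0.012],0],[[0,0,-0.015],0],[[0,0,-0.018],0],[[0,0,-0.02],0],[[0,0,-0.022],0],[[0,0,-0.024],0],[[0,0,-0.025],0],[[0,0,-0.025],0]]}}

```text
time_s: 7.3
tcp_pos: [0.5225, -0.1246, 0.0572]
ee_rot: [-0.09, 0.996, -0.0, 0.0]
ft_force: [-0.3, -1.0, 2.8]
grip_width: 0.0005
grasp_force: 1.5
```

Flat, with about 2.8 N down. Next I lift, step back over the rib, and set down between pin and rib.

>>> {"method": "arm_command", "body": {"plan": [[[0,0,0.03],0],[[0,0,0.072],0],[[-0.04,-0.007,0.08],0],[[-0.09,-0.016,0.08],0],[[-0.13,-0.023,0.08],0],[[-0.149,-0.026,0.08],0],[[-0.149,-0.026,0.06],0],[[-0.149,-0.026,0.035],0],[[-0.149,-0.026,0.015],0],[[-0.149,-0.026,0.006],0]]}}

```text
time_s: 8.3
tcp_pos: [0.4854, -0.1308, 0.0576]
ee_rot: [-0.09, 0.996, 0.0, -0.0]
ft_force: [1.6, 0.5, -0.2]
grip_width: 0.0005
grasp_force: 0.0
```

Run:
```python
from h import *
P=np.array([.4697,-.1348,.0555]);ex=np.array([.985,.174,0]);ey=np.array([-.174,.985,0])
t=status.read_state();q=t['tcp_pos']-P;print(q@ex,q@ey,t['tcp_pos'],t['ft_force'])
s=save('side','s4'); cv2.imwrite('pics/s4c.png',cv2.resize(s['pixels'][150:280,280:460,::-1],(720,520),interpolation=2))
```

```text
0.01610983010656699 0.0011986044096095364 [ 0.48535178 -0.13081826  0.05761645] [ 1.59586147  0.48469094 -0.23960451]
```

View pics/s4c.png

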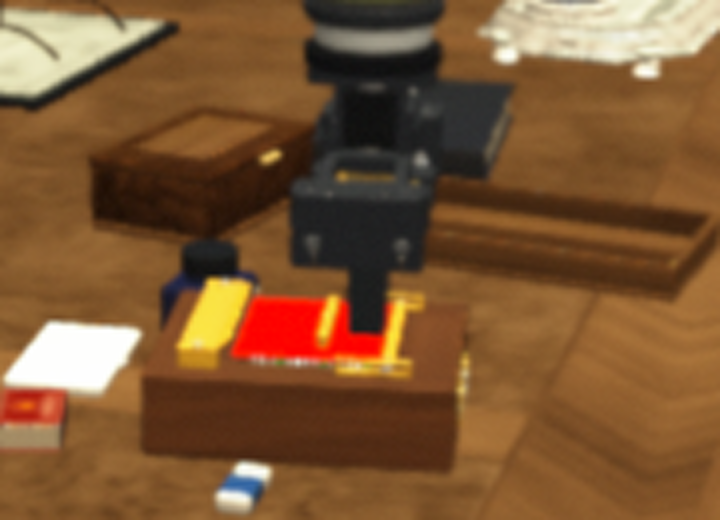

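The tab is flat and the finger stands between pin and rib. I'll push slowly along the box axis.

>>> {"method": "arm_command", "body": {"plan": [[[0.012,0.002,0.002],0],[[0.024,0.004,0.002],0],[[0.031,0.0055,0.002],0],[[0.039,0.007,0.002],0],[[0.047,0.0083,0.002],0],[[0.055,0.0097,0.002],0],[[0.063,0.011,0.002],0],[[0.071,0.0125,0.002],0],[[0.079,0.014,0.002],0],[[0.079,0.014,0.002],0]]}}

```text
time_s: 9.35
tcp_pos: [0.5056, -0.1275, 0.059]
ee_rot: [-0.09, 0.996, 0.0, 0.0]
ft_force: [-0.0, 0.3, 0.6]
grip_width: 0.0001
grasp_force: 0.3
```

```bash
cat > m.py <<'E'
from h import *
P=np.array([.4697,-.1348,.0555]);ex=np.array([.985,.174,0]);ey=np.array([-.174,.985,0])
t=status.read_state();q=t['tcp_pos']-P;print(q@ex,q@ey,t['tcp_pos'],t['ft_force'])
# rib/pin/lip x' from side view: sample brass along near-side line
S={}
import sys
for n in sys.argv[1:]:
    s=save('side',n)
    z0=dict(np.load('pics/s4.npz'))
    for nm,ss in (('s4',z0),(n,s)):
        g=cv2.cvtColor(ss['pixels'],cv2.COLOR_RGB2HSV)
        m=cv2.inRange(g,(18,110,130),(36,255,255))
        out=[]
        for y,z in ((.028,.066),(.030,.066),(.040,.058)):
            row=''
            xs=np.arange(-.010,.110,.001)
            for x in xs:
                u,v=proj(ss,P*[1,1,0]+x*ex+y*ey+[0,0,z]).round().astype(int); row+='B' if m[v,u] else ('r' if (g[v,u,0]<10 or g[v,u,0]>170) and g[v,u,1]>180 and g[v,u,2]>150 else '.')
            print(nm,y,z,row)
E
python3 m.py s5
```

```text
0.03661952267609624 0.000937191401471929 [ 0.50558918 -0.12750872  0.05903265] [-0.03822227  0.31093364  0.59398868]
s4 0.028 0.066 ....BBBBBBBBB..rr.......rrrrrrrrrrrrrrrrrrr...BBBB..rrrrrrrrrrrrrrrrrrrrrrrrrrrrrrrrrrrrrrrrrrrrrBBBBBBBBBBBBBBBBBBBBBBB
s4 0.03 0.066 ....BBBBBBBBB..rrrrrrrrrrrrrrrrrrrrrrrrrrrr..BBBBB..rrrrrrrrrrrrrrrrrrrrrrrrrrrrrrrrrrrrrrrrrrrrBBBBBBBBBBBBBBBBBBBBBBBB
s4 0.04 0.058 .....BBBBBBBBB.............rrrrrrrrrrrrrrrrrrrrrrrrrrrrrrrrrrrrrrrrrrrrrrrrrrrrrrrrrrrrrrrrrrrrrrrr.....BBBBBBBBBBBBBBBB
s5 0.028 0.066 .................BBBBBBB..rrrrrrrrrrrrrrrrrrrrrrrrrrrr...BBBB..rrrrrrrrrrrrrrrrrrrrrrrrrrrrrrrrrrBBBBBBBBBBBBBBBBBBBBBBB
s5 0.03 0.066 .................BBBBBB...rrrrrrrrrrrrrrrrrrrrrrrrrrrr..BBBBB..rrrrrrrrrrrrrrrrrrrrrrrrrrrrrrrrr..BBBBBBBBBBBBBBBBBBBBBB
s5 0.04 0.058 .......BBBBBBBBBBBBBBBBBB..rrrrrrrrrrrrrrrrrrrrrrrrrrrrrrrrrrrrrrrrrrrrrrrrrrrrrrrrrrrrrrrrrrrrrrrrrrrrr..BBBBBBBBBBBBBB
```

The rib has moved about 12 mm and the box hasn't moved. I'll continue slowly.

>>> {"method": "arm_command", "body": {"plan": [[[0.003,0.0005,0],0],[[0.006,0.001,0],0],[[0.009,0.0016,0],0],[[0.012,0.002,0],0],[[0.014,0.0025,0],0],[[0.016,0.0028,0],0],[[0.018,0.003,0],0],[[0.02,0.0035,0],0],[[0.02,0.0035,0],0],[[0.02,0.0035,0],0]]}}

```text
time_s: 10.4
tcp_pos: [0.5101, -0.1267, 0.059]
ee_rot: [-0.09, 0.996, 0.0, 0.0]
ft_force: [0.2, -0.6, 0.6]
grip_width: 0.0006
grasp_force: 0.6
```

```bash
python3 m.py s6 | grep -v ^s4
```

```text
0.04123073108378548 0.0009705968815501526 [ 0.51012313 -0.12667389  0.05899189] [ 0.24997758 -0.56853682  0.57673279]
s6 0.028 0.066 .....................BBBBBBB..rrrrrrrrrrrrrrrrrrrrrrrrrrrrr..BBBB...rrrrrrrrrrrrrrrrrrrrrrrrrrrrrBBBBBBBBBBBBBBBBBBBBBBB
s6 0.03 0.066 .....................BBBBBBB..rrrrrrrrrrrrrrrrrrrrrrrrrrrrr..BBBBBBrrrrrrrrrrrrrrrrrrrrrrrrrrrrr..BBBBBBBBBBBBBBBBBBBBBB
s6 0.04 0.058 .......BBBBBBBBBBBBBBBBBBBBBB....rrrrrrrrrrrrrrrrrrrrrrrrrrrrrrrrrrrrrrrrrrrrrrrrrrrrrrrrrrrrrrrrrrrrrrr..BBBBBBBBBBBBBB
```

>>> {"method": "arm_command", "body": {"plan": [[[0.001,0.0002,0],0],[[0.002,0.0004,0],0],[[0.003,0.0005,0],0],[[0.004,0.0007,0],0],[[0.004,0.0007,0],0],[[0.005,0.0009,0],0],[[0.005,0.0009,0],0],[[0.006,0.001,0],0],[[0.006,0.001,0],0],[[0.006,0.001,0],0]]}}

```text
time_s: 11.45
tcp_pos: [0.5106, -0.1266, 0.0589]
ee_rot: [-0.09, 0.996, -0.0, -0.001]
ft_force: [-5.3, -1.1, 3.2]
grip_width: 0.0006
grasp_force: 2.6
```

```bash
python3 m.py s7 | grep -v ^s4
```

```text
0.04166620690914684 0.0009341719138152447 [ 0.5105582  -0.12663401  0.05886506] [-5.25199044 -1.1220104   3.17908484]
s7 0.028 0.066 .....................BBBBBBB..rrrrrrrrrrrrrrrrrrrrrrrrrrrrr..BBBB...rrrrrrrrrrrrrrrrrrrrrrrrrrrrrBBBBBBBBBBBBBBBBBBBBBBB
s7 0.03 0.066 .....................BBBBBBB..rrrrrrrrrrrrrrrrrrrrrrrrrrrrrrrBBBBBBrrrrrrrrrrrrrrrrrrrrrrrrrrrrr..BBBBBBBBBBBBBBBBBBBBBB
s7 0.04 0.058 .......BBBBBBBBBBBBBBBBBBBBBBBB..rrrrrrrrrrrrrrrrrrrrrrrrrrrrrrrrrrrrrrrrrrrrrrrrrrrrrrrrrrrrrrrrrrrrrrr..BBBBBBBBBBBBBB
```

A firm stop at about 5 N, with no shift of the box visible. I'll back off, lift and check.

>>> {"method": "arm_command", "body": {"plan": [[[-0.006,-0.001,0],0],[[-0.016,-0.003,0],0],[[-0.016,-0.003,0.02],0],[[-0.016,-0.003,0.06],0],[[-0.016,-0.003,0.15],0],[[-0.06,-0.01,0.3],0],[[-0.15,-0.03,0.45],0],[[-0.25,-0.04,0.6],0],[[-0.35,-0.05,0.75],0],[[-0.4,-0.054,0.8],0]]}}

```text
time_s: 12.5
tcp_pos: [0.4113, -0.1404, 0.2628]
ee_rot: [-0.09, 0.996, -0.001, 0.003]
ft_force: [0.9, 0.4, -0.8]
grip_width: 0.0004
grasp_force: 0.0
```

```bash
python3 m.py s8|tail -3
python3 - <<'E'
from h import *
P=np.array([.4697,-.1348,.0555]);ex=np.array([.985,.174,0]);ey=np.array([-.174,.985,0])
w=save('wrist','w2'); t=save('top','t2'); sd=dict(np.load('pics/s8.npz'))
im=w['pixels'][:,:,::-1]
m=cv2.inRange(cv2.cvtColor(im,cv2.COLOR_BGR2HSV),(18,110,130),(36,255,255))
# profile along x' at several y' in top view & wrist
for nm,s,y,z in (('t2',t,.0,.0575),('t2',t,.02,.0575),('t2',t,-.053,.06),('w2',w,.02,.0575),('w2',w,-.053,.06),('w2',w,.053,.06)):
    g=cv2.cvtColor(s['pixels'],cv2.COLOR_RGB2HSV);row=''
    for x in np.arange(-.05,.13,.0015):
        u,v=proj(s,P*[1,1,0]+x*ex+y*ey+[0,0,z]).round().astype(int)
        if not(0<=v<480 and 0<=u<640): row+='_';continue
        h,S,V=g[v,u]; row+='B' if 18<=h<=36 and S>110 and V>130 else 'r' if (h<10 or h>170) and S>180 and V>100 else '.'
    print(nm,y,row)
a=cv2.resize(t['pixels'][220:345,315:475,::-1],(400,312),interpolation=2)
b=cv2.resize(sd['pixels'][180:280,300:420,::-1],(400,312),interpolation=2)
c=cv2.resize(im[200:340,220:400],(400,288),interpolation=2)
cv2.imwrite('pics/f.png',np.vstack([np.hstack([a,b]),np.hstack([c,c*0])]))
E
```

```text
s8 0.028 0.066 .....................BBBBBBB..rrrrrrrrrrrrrrrrrrrrrrrrrrrrr..BBBB...rrrrrrrrrrrrrrrrrrrrrrrrrrrrrBBBBBBBBBBBBBBBBBBBBBBB
s8 0.03 0.066 .....................BBBBBBB..rrrrrrrrrrrrrrrrrrrrrrrrrrrrrrrBBBBBBrrrrrrrrrrrrrrrrrrrrrrrrrrrrr..BBBBBBBBBBBBBBBBBBBBBB
s8 0.04 0.058 .......BBBBBBBBBBBBBBBBBBBBBBBB..rrrrrrrrrrrrrrrrrrrrrrrrrrrrrrrrrrrrrrrrrrrrrrrrrrrrrrrrrrrrrrrrrrrrrrr..BBBBBBBBBBBBBB
t2 0.0 ..............BB............................BBBrrrrrrrrrrrrrrrrrrrrr.BBB.rrrrrrrrrrrrrrrrrrrrBBBBBBBBBBBBBBBBB..........
t2 0.02 .......BB.....B..BB........................BBBBBrrrrrrrrrrrrrrrrrrrrrBBBBrrrrrrrrrrrrrrrrrrrrrBBBBBBBBBBBBBBBBB.........
t2 -0.053 BBBBBBBBBBBBB..BBBBBBBBB.BBB...................................................................BBBBBBB...BBBBBB.........
w2 0.02 .....BB....................................BBBBBB.......................................................................
w2 -0.053 .........................BBBBBBBBBBBBBBBBBBB...BBBBBBBB.................................................................
w2 0.053 .........................BBBBBBBBBBBBBBBBBBBBBBBBBBBBB..................................................................
```

View pics/f.png

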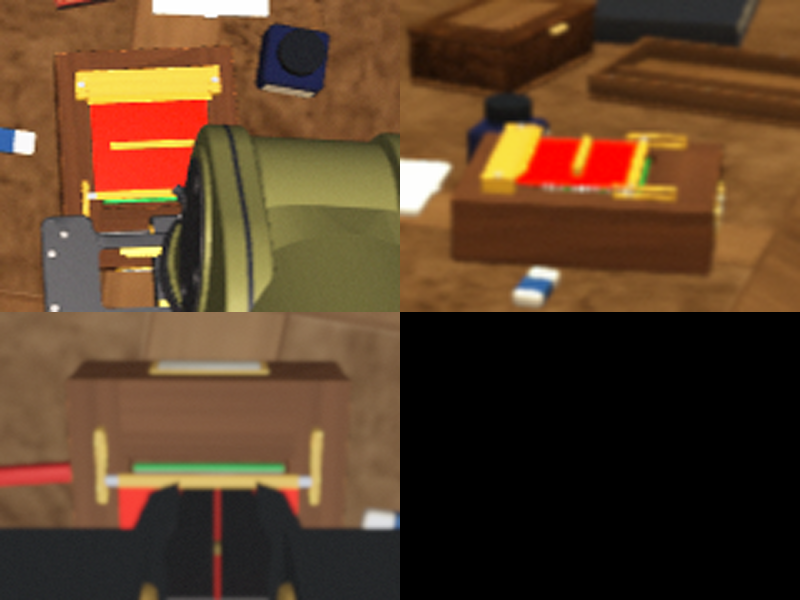

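The tab lies flat with its free edge under the lip. The pin has moved about 17 mm, to its stop, the box and the items beside it look unmoved, and the hand is clear.

```bash
python3 -c "
from plant import workorder
print(workorder.finish_job())"
```

```text
the job is handed in; nothing more can be done
None
```

The card-file box is closed and the job handed in at about 12.5 s on the robot's clock: the tab is folded flat and pushed to its stop, its free edge is under the brass lip, and the hand is clear; the last push peaked at about 5 N with no box shift visible, and the result gave no verdict.

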